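Nest the mixing cup in its springy holder

TASK

The red tapered mixing cup lies leaning in the wooden cradle: stand it upright on the round black mat and let go of it, then take it again near its rim, lift it and nest it foot first in the yellow springy sleeve on the steel stand. Lower it in, never drop it, and push it down lightly (about 9 N) until the sleeve grips it, stopping before it wedges and jams, then let go. Leave the can, the tape roll and the jar alone.

Things in the scene. Friction and masses are not known exactly. Their poses are not given: they have to be found in the camera images.
- cup_mid (a point): Red tapered plastic cup, open top, about 90 g: 100 mm tall, outside diameter 38 mm at foot, 68 mm at rim (straight taper), wall 3 mm. Point: on its axis, 50 mm from foot and rim. z axis: from foot to mouth. At the start it lies in the cradle, axis leaning 56 degrees from vertical, mouth up, foot against the cradle's end plate.
- cradle: Fixed wooden cradle, base 150 x 80 x 12 mm. Origin: centre of the base's underside. The cup leans towards the cradle's +x; two narrow planks carry it from below along the first 66 mm from its foot. Both sides of the cup and all of it nearer the rim are free for the fingers.
- mat_top (a point): Fixed round black rubber mat, 140 mm in diameter, 3 mm thick. This point: centre of its upper face.
- stand_axis (a point): Point on the sleeve's vertical axis, on top of the stand's base plate. The sleeve: six yellow staves, 45 mm tall, with the cup's taper, 51 mm across flats at the mouth, on a ring 82 mm wide, open below. The cup first touches the staves with its foot about 43 mm below the mouth; nothing blocks the foot for 25 mm below that.
- stave0 (a joint): How far the staves are spread from rest (m); all six move together, sprung. 0 = empty; each 6.5 mm more depth of the cup adds about 1 mm. Cup's weight alone: about 0.3 mm. A brief 9 N push: 1.2 to 2 mm; held steadily: about 2.5 mm (about 4 N per mm). Nested: 0.8 to 3 mm, kept by friction when released. Jammed: beyond 3.5 mm (15 N).
- can: Bystander: upright can 52 mm in diameter, 120 mm tall. Origin: centre of its underside.
- tape: Bystander: grey roll of tape lying flat, 90 mm in diameter, 24 mm high. Origin: centre of its underside.
- jar: Bystander: upright amber jar 60 mm in diameter, 75 mm tall. Origin: centre of its underside.
- stand: Fixed steel stand, base plate 130 x 130 x 12 mm, two upright straps 92 mm apart, tops 115 mm above the table, carrying the yellow sleeve. Origin: centre of the underside. The sleeve is clipped in at a height that differs each time and is not measured: its mouth is 125 to 145 mm above the table.
There are look-alikes about, which are no part of the job. What is meant by the part that bears mat_top is not pink or purple, and is the smaller of those in its own colour.

How it is judged:
On the way, in this order (a step that is already met when the one before it is completed fails the run):
1. the cup stands upright on the mat, let go (horizontal distance between cup_mid and mat_top below 0.055 m and angle between cup_mid's own z axis and vertical below 0.08 rad and z of cup_mid in the frame of mat_top below 0.054 m and contact force between the fingers and cup below 0.1 N), for 0.2 s.
2. the cup has been taken again in its upper half and lifted off the mat (contact force between the fingers and cup above 1 N and z of the grasp point in the frame of cup_mid above 0.005 m and height (world z) of cup_mid above 0.07 m and value of joint stave0 below 0.0005 m), for 0.1 s.
3. the cup has been pushed into the sleeve until the staves grip it (value of joint stave0 above 0.0008 m and horizontal distance between cup_mid and stand_axis below 0.012 m), for 0.1 s.
At the end, for the whole second after the job is handed in: The cup sits mouth up in the sleeve (its middle within 12 mm of the sleeve's axis, tilted less than 0.12 rad), the staves spread by 0.8 to 3 mm, released and at rest (all of step 3 and value of joint stave0 below 0.003 m and angle between cup_mid's own z axis and vertical below 0.12 rad and linear speed of cup below 0.02 m/s); the robot touches nothing.
It fails at once if the cup jammed: staves spread beyond 3.5 mm (value of joint stave0 above 0.0035 m).
It fails at once if the cup dropped into the sleeve (faster than 0.3 m/s there) (horizontal distance between cup_mid and stand_axis below 0.03 m and linear speed of cup above 0.3 m/s and height (world z) of cup_mid below 0.2 m).
It fails at once if can, tape roll or jar moved more than 25 mm (distance of any of can, tape, jar from where it was at the start of the episode above 0.025 m).
It also fails if it takes over 72 s, if anything falls off the work surface, if the arm or the gripper's body presses on something with over 40 N, if the wrist force passes 120 N, or if a joint passes its speed limit or range.

ROBOT

A 6-joint arm with a two-finger parallel gripper is mounted at the origin on the work surface. World frame = base frame: x ahead of the robot, y to its left, z up, the work surface at z = 0. Lengths are in m, angles in rad, forces in N, time in s.
With the tool pointing down it reaches from about 0.325 to 0.9 m from the base axis. Payload 6.1 kg.
Tool frame: the origin (TCP) lies midway between the tips of the shut fingers; the grasp point (between the pads) lies 19 mm behind it; x points along the fingers, y is the direction in which the jaws open and shut, and the axes are right-handed (so a half turn about x gives the same grasp; the last joint's range is limited). The gripper opens to 85 mm and grips with 20 to 120 N. Pads are 22 mm wide; open, the fingers measure 114 mm over their backs; the gripper's body (76 mm by 85 mm) begins 54 mm behind the grasp point. The pads swing forward as they close: fully open they stand 13 mm farther back than shut.
Start: joints at [-1.273, 0.22, 1.526, -0, 1.395, -0.126], TCP at [0.257, -0.57, 0.231] pointing down, gripper open.
Joint ranges: [-2.98, 2.98], [-0.91, 2.08], [0.09, 2.57], [-1.24, 4.39], [0.2, 2.65], [-2.68, 2.68]. Speed limits (rad/s): [2.57, 2.57, 3.01, 3.14, 3.14, 3.14].

INTERFACE

Orientations are given as [roll, pitch, yaw] about the fixed x, y, z axes, in that order (R = Rz(yaw) Ry(pitch) Rx(roll)).
In Python, from plant import movep, move_l, set_joints, gripper_to, hold, inverse_kinematics, observe, get_image, get_calibration, Unreachable, job_done gives the robot as it stands. Calls block until the motion is done:
- movep(position, orientation): joint-space move of the TCP to a pose.
- move_l(position, feed=0.15, rotation=None, max_force=None): straight line of the TCP; rotation=None keeps the orientation; feed is the mean speed in m/s. With max_force (N) it stops when the force on the tool has changed by that much, and returns True; else False.
- set_joints(angles): joint-space move.
- gripper_to(opening, f_grip=None): finger opening in m; f_grip is the grip in N (None keeps the last); returns when the fingers have stopped.
- hold(seconds).
- inverse_kinematics(position, orientation): joint angles nearest the present ones, or None.
- observe(): the state.
- get_image(name): name is "side" or "top" or "wrist"; returns (picture, depth): 480x640x3 uint8, red, green, blue; 480x640 float32, m along the optical axis (not along the pixel's ray), 0 where there is no reading.
- get_calibration(name): a dict with "intrinsics" (3x3 intrinsics, pixels), "world_from_camera" (4x4, takes a point from camera to world coordinates). Camera axes: x right, y down, z forward; pixel columns grow to the right and rows downward; lengths in m; the calibration is good to about 2 mm. A picture is of the moment at which its call begins: read the wrist's pose just before it. get_calibration takes no time and is no camera call; for the wrist camera it gives the pose at the moment of the call.
A pose or a line that the arm cannot do raises Unreachable and nothing moves.
- job_done(): hands the job in, once; it reports no verdict.
The state is a dict: "time_s": time; "q": joint angles; "joint_velocities": joint speeds; "joint_torque": joint torques, N m; "eef_pos": TCP position; "tcp_rot": TCP orientation; "ft_force": force on the tool from outside, world axes, zero at the start; "torque": the same for the moment, N m; "opening": finger opening in m.
Only numpy, scipy, OpenCV 4.12 (cv2) and the standard library are available. Lean on these libraries where they do the work, as an engineer would, in place of code of your own. Each camera call takes 0.05 s, during which the arm holds its last target.

## Working session

There is one attempt and no reset: what is moved stays moved. The work goes in short steps, each a Python script; the robot and the scene stay as the last script left them, time stands still between calls to the robot, and variables do not carry over. Pictures are saved under pics/ and viewed, and the job is handed in when it is done.

```bash
ls; mkdir -p pics; python3 - <<'E'
from plant import *
import cv2,numpy as np
for n in("side","top"):
    im,d=get_image(n); cv2.imwrite(f"pics/{n}0.png",im[:,:,::-1]); np.save(f"pics/{n}0.npy",d)
    c=get_calibration(n); print(n,np.round(c["intrinsics"],1).tolist(),np.round(c["world_from_camera"],3).tolist())
s=observe();print(s)
E
```

```text
pics
side [[541.0, 0.0, 323.8], [0.0, 541.0, 240.4], [0.0, 0.0, 1.0]] [[-0.977, -0.159, 0.146, 0.337], [-0.215, 0.669, -0.711, 0.725], [0.016, -0.726, -0.688, 0.814], [0.0, 0.0, 0.0, 1.0]]
top [[498.1, 0.0, 305.5], [0.0, 498.1, 241.1], [0.0, 0.0, 1.0]] [[0.015, -0.997, 0.078, 0.425], [-1.0, -0.015, 0.01, -0.01], [-0.009, -0.078, -0.997, 1.087], [0.0, 0.0, 0.0, 1.0]]
{'time_s': 0.1, 'q': array([-1.27311631e+00,  2.21148007e-01,  1.52746574e+00,  7.52180743e-06,
        1.39470996e+00, -1.26131510e-01]), 'joint_velocities': array([ 1.98146943e-05, -1.08178989e-03, -3.70427678e-03,  1.12547367e-05,
        9.97782618e-04,  1.64332630e-03]), 'joint_torque': array([ 1.17175154e-03, -4.98242104e+01, -3.90547621e+01, -7.31443697e-05,
        5.68532836e-03,  6.47140155e-06]), 'eef_pos': array([ 0.25684723, -0.56920137,  0.23032457]), 'tcp_rot': array([-1.70120453,  1.56906526,  1.86419832]), 'ft_force': array([ 0.52429947,  0.04048876, -0.55428448]), 'torque': array([ 0.01969808, -0.01495584,  0.01878405]), 'opening': 0.08540685724320435}
```

View pics/top0.png

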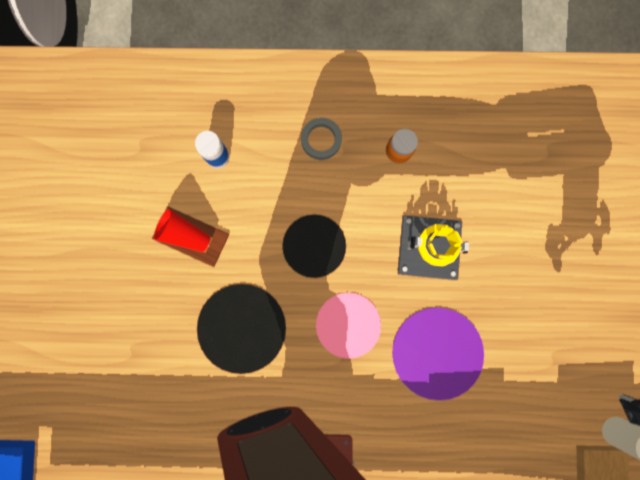

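View pics/side0.png

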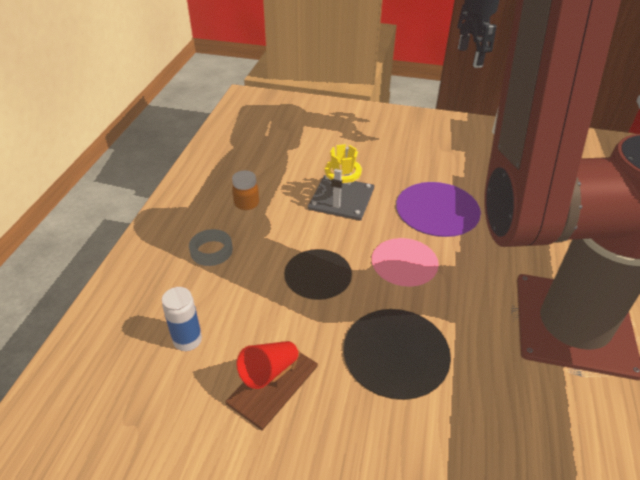

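Top view: the candidates for the mat are small black (314,245), large black (241,328), pink (348,325) and purple (438,353). The small black one fits: it is neither pink nor purple, and it is the smaller of the two blacks. I'll confirm its diameter and take the other measurements next.

```bash
cat > h.py <<'E'
import numpy as np,cv2
from plant import *
def cloud(im,d,c):
    K=c["intrinsics"];T=c["world_from_camera"]
    v,u=np.mgrid[:d.shape[0],:d.shape[1]]
    P=np.stack([(u-K[0,2])/K[0,0]*d,(v-K[1,2])/K[1,1]*d,d],-1)
    P=P@T[:3,:3].T+T[:3,3]; P[d==0]=np.nan
    return P
def hsv(im): return cv2.cvtColor(im,cv2.COLOR_RGB2HSV)
E
python3 - <<'E'
from h import *
C={}
for n in("top","side"):
    im=cv2.imread(f"pics/{n}0.png")[:,:,::-1].copy(); d=np.load(f"pics/{n}0.npy")
    P=cloud(im,d,get_calibration(n)); H=hsv(im); C[n]=P
    h,s,v=H[...,0],H[...,1],H[...,2]
    red=((h<5)|(h>175))&(s>200)&(v>110)&(P[...,2]>0.01)&(P[...,2]<.2)&(P[...,0]>.3)
    yel=(h>23)&(h<33)&(s>200)&(v>120)&(P[...,2]>.03)
    for nm,m in(("red",red),("yel",yel)):
        q=P[m]; print(n,nm,len(q),np.nanmin(q,0).round(3),np.nanmax(q,0).round(3),np.nanmedian(q,0).round(3))
    np.save(f"pics/red_{n}.npy",P[red])
P=C["top"]; im=cv2.imread("pics/top0.png")
# mats
g=im.max(2)<45
nl,L,st,ce=cv2.connectedComponentsWithStats(g.astype(np.uint8))
for i in range(1,nl):
    if st[i,4]>300:
        q=P[L==i]; print("dark",ce[i].round(),st[i],np.nanmedian(q,0).round(4),"area diam",np.sqrt(4/np.pi*st[i,4])/498*1.08, ((np.nanmin(q,0)+np.nanmax(q,0))/2).round(4))
for (u,v) in[(212,140),(321,120),(403,138),(500,250)]: print(u,v,P[v,u].round(3))
# heights of table
print("table z",np.nanmedian(P[260:300,480:540,2]),np.nanmedian(C["side"][420:470,100:200,2]))
cv2.imwrite("pics/crop1.png",cv2.resize(im[180:300,130:480],None,fx=2.2,fy=2.2,interpolation=cv2.INTER_CUBIC))
s=cv2.imread("pics/side0.png")
cv2.imwrite("pics/crop2.png",np.hstack([cv2.resize(s[320:430,210:330],(400,367)),cv2.resize(s[130:240,290:410],(400,367))]))
E
```

```text
top red 1375 [0.482 0.201 0.01 ] [0.575 0.307 0.13 ] [0.514 0.252 0.09 ]
top yel 897 [ 0.459 -0.311  0.079] [ 0.54  -0.227  0.137] [ 0.498 -0.268  0.092]
side red 1130 [0.483 0.207 0.047] [0.562 0.308 0.13 ] [0.505 0.267 0.088]
side yel 477 [ 0.46  -0.298  0.081] [ 0.538 -0.227  0.136] [ 0.49  -0.254  0.109]
dark [10. 27.] [  0   0  34  45 786] [ 1.1648  0.899  -0.3342] area diam 0.06860578611972086 [ 1.1661  0.8987 -0.3749]
dark [70. 25.] [ 58   0  19  46 527] [ 1.3558  0.8987 -0.6941] area diam 0.05617651320231903 [ 1.3574  0.8984 -0.684 ]
dark [314. 246.] [ 284  216   61   61 2919] [ 0.5003 -0.017   0.0019] area diam 0.13221067409210768 [ 0.4998 -0.0176  0.0012]
dark [241. 328.] [ 198  285   87   87 5861] [0.3193 0.1371 0.0032] area diam 0.1873420778343245 [0.32   0.137  0.0038]
dark [259. 422.] [227 409  64  26 802] [0.2102 0.0644 0.3141] area diam 0.06930054597986238 [0.2102 0.0648 0.312 ]
212 140 [0.699 0.188 0.12 ]
321 120 [ 0.773 -0.029  0.025]
403 138 [ 0.723 -0.199  0.069]
500 250 [ 0.497 -0.425 -0.006]
table z -0.0007264393162271787 -0.00034941499300283896
```

View pics/crop1.png

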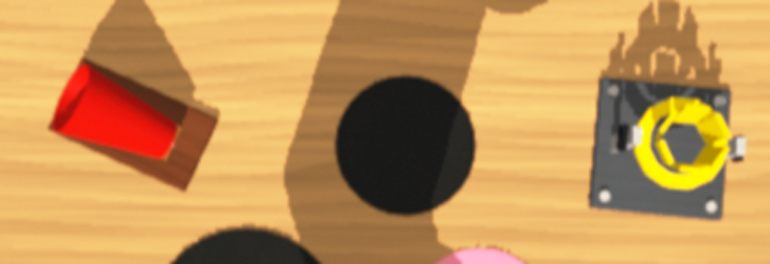

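View pics/crop2.png

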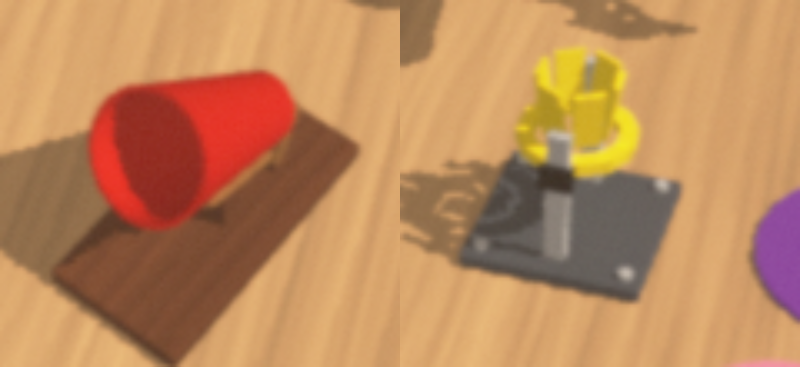

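The crops confirm the small black mat, about 0.14 m across, centred near (0.500,-0.017). Next I fit the cup cone and the sleeve.

```bash
cat >> h.py <<'E'
from scipy.optimize import least_squares
def cone_res(p,Q,lean):
    # p = mid xyz, azimuth
    a=np.array([np.sin(lean)*np.cos(p[3]),np.sin(lean)*np.sin(p[3]),np.cos(lean)])
    D=Q-p[:3]; t=D@a; r=np.linalg.norm(D-t[:,None]*a,axis=1)
    ro=26.5e-3+0.15*t
    rr=np.stack([(r-ro)*.989,(r-ro+.003)*.989],1)
    e=np.take_along_axis(rr,np.abs(rr).argmin(1)[:,None],1)[:,0]
    over=np.maximum(np.abs(t)-.05,0)
    foot=np.where(r<np.maximum(ro-.006,0), np.minimum(np.abs(t+.05),np.abs(t+.047)), 9)
    e=np.where(np.abs(e)<foot,e,foot)
    return np.hypot(e,over)
E
python3 - <<'E'
from h import *
R={n:np.load(f"pics/red_{n}.npy") for n in("top","side")}
for n,Q in list(R.items())+[("both",np.vstack(list(R.values())))]:
    Q=Q[Q[:,2]>.03]
    best=None
    for az in(0.8,1.2,1.6):
      for l in [0]:
        r=least_squares(lambda p:cone_res(p,Q,p[4]),[*Q.mean(0),az,np.radians(56)],loss="soft_l1",f_scale=.002)
        if best is None or r.cost<best.cost: best=r
    r56=least_squares(lambda p:cone_res(p,Q,np.radians(56)),best.x[:4],loss="soft_l1",f_scale=.002)
    print(n,best.x.round(4),np.degrees(best.x[3:]).round(1),np.median(abs(cone_res(best.x,Q,best.x[4]))),"| 56:",r56.x.round(4),np.median(abs(cone_res(r56.x,Q,np.radians(56)))))
# ring & base plate
im=cv2.imread("pics/top0.png")[:,:,::-1].copy();P=cloud(im,np.load("pics/top0.npy"),get_calibration("top"));H=hsv(im)
h,s,v=H[...,0],H[...,1],H[...,2]
yel=(h>21)&(h<35)&(s>180)&(v>90)&(P[...,2]>.03); q=P[yel]
print(np.histogram(q[:,2],np.arange(.07,.15,.004)))
ring=q[(q[:,2]<.1)]; (c,w,a)=cv2.minAreaRect((ring[:,:2]*1000).astype(np.float32)); print("ring",c,w, cv2.minEnclosingCircle((ring[:,:2]*1000).astype(np.float32)))
top=q[q[:,2]>.118]; print("top",cv2.minEnclosingCircle((top[:,:2]*1000).astype(np.float32)),top.mean(0))
b=(np.abs(P[...,2]-.012)<.006)&(v<110)&(s<90)&(P[...,1]<-.15)&(P[...,1]>-.4)&(abs(P[...,0]-.5)<.1)
print("base",b.sum(),cv2.minAreaRect((P[b][:,:2]*1000).astype(np.float32)),np.median(P[b],0))
E
```

```text
top [0.5151 0.2507 0.0743 1.1682 0.9839] [66.9 56.4] 0.0007094461870591738 | 56: [0.515  0.2505 0.074  1.1715] 0.0007184026772655157
side [0.5174 0.2511 0.0741 1.1625 0.9795] [66.6 56.1] 0.00046689072103071416 | 56: [0.5174 0.2511 0.0741 1.1609] 0.00046023092147281467
both [0.5145 0.2509 0.074  1.1594 0.9796] [66.4 56.1] 0.0006809389572817314 | 56: [0.5145 0.2509 0.074  1.1578] 0.0006854128869035604
(array([  0,   0,   6,  81, 336,  84,  26,  30,  30,  33,  30,  29,  31,
        30,  40, 132,  29,   0,   0]), array([0.07 , 0.074, 0.078, 0.082, 0.086, 0.09 , 0.094, 0.098, 0.102,
       0.106, 0.11 , 0.114, 0.118, 0.122, 0.126, 0.13 , 0.134, 0.138,
       0.142, 0.146]))
ring (499.2045593261719, -267.79449462890625) (81.26979064941406, 82.58231353759766) ((499.0739440917969, -268.7553405761719), 42.53232192993164)
top ((499.7040100097656, -268.3290710449219), 30.73593521118164) [ 0.50038114 -0.27207213  0.12945269]
base 1829 ((501.18035888671875, -267.42510986328125), (126.91923522949219, 125.88652038574219), 84.96145629882812) [ 0.49342339 -0.24653469  0.01097337]
```

```bash
cat >> h.py <<'E'
from scipy.spatial.transform import Rotation as Rot
MID=np.array([.5155,.2508,.074]); AZ=np.radians(66.5); LEAN=np.radians(56)
MAT=np.array([.500,-.017,.003]); SL=np.array([.4995,-.2685])
def rpy(xd,yd):
    xd=xd/np.linalg.norm(xd); yd=yd-xd*(xd@yd); yd/=np.linalg.norm(yd)
    return Rot.from_matrix(np.stack([xd,yd,np.cross(xd,yd)],1)).as_euler("xyz")
def axis(lean,az=AZ): return np.array([np.sin(lean)*np.cos(az),np.sin(lean)*np.sin(az),np.cos(lean)])
def horiz(yaw): return np.array([np.cos(yaw),np.sin(yaw),0])
E
python3 - <<'E'
from h import *
a=axis(LEAN); G=.028
for sgn in(1,-1):
    y=sgn*horiz(AZ+np.pi/2); o=rpy(-a,y)
    for off in(.0,.06,.12):
        p=MID+a*(G-.019+off); q=inverse_kinematics(p,o); print("pick",sgn,off,p.round(3),None if q is None else np.round(q,2))
    for yaw in np.radians([0,30,60,90,120,156]):
        o2=rpy(-np.array([0,0,1.]),sgn*horiz(yaw))
        r=[]
        for p in([*MAT[:2],.003+.05+G-.019],[*SL,.16],[*SL,.30]):
            q=inverse_kinematics(p,o2); r.append(None if q is None else np.round(q,2).tolist())
        print(" place",sgn,np.degrees(yaw).round(),r)
E
```

```text
pick 1 0.0 [0.518 0.258 0.079] [ 0.59  0.95  1.06 -0.51  1.97 -2.13]
pick 1 0.06 [0.538 0.303 0.113] [ 0.62  1.02  0.88 -0.51  2.08 -2.17]
pick 1 0.12 [0.558 0.349 0.146] [ 0.65  1.12  0.65 -0.53  2.21 -2.22]
 place 1 0.0 [[-0.19, 0.12, 1.98, 0.0, 1.04, -0.19], [-0.63, 0.14, 1.75, 0.0, 1.25, -0.63], [-0.63, 0.05, 1.59, 0.0, 1.5, -0.63]]
 place 1 30.0 [[-0.19, 0.12, 1.98, 0.0, 1.04, -0.72], [-0.63, 0.14, 1.75, 0.0, 1.25, -1.16], [-0.63, 0.05, 1.59, 0.0, 1.5, -1.16]]
 place 1 60.0 [[-0.19, 0.12, 1.98, -0.0, 1.04, -1.24], [-0.63, 0.14, 1.75, 0.0, 1.25, -1.68], [-0.63, 0.05, 1.59, 0.0, 1.5, -1.68]]
 place 1 90.0 [[-0.19, 0.12, 1.98, 0.0, 1.04, -1.76], [-0.63, 0.14, 1.75, 0.0, 1.25, -2.2], [-0.63, 0.05, 1.59, 0.0, 1.5, -2.2]]
 place 1 120.0 [[-0.19, 0.12, 1.98, -0.0, 1.04, -2.29], None, None]
 place 1 156.0 [None, None, None]
pick -1 0.0 [0.518 0.258 0.079] [ 0.59  0.95  1.06 -0.51  1.97  1.01]
pick -1 0.06 [0.538 0.303 0.113] [ 0.62  1.02  0.88 -0.51  2.08  0.98]
pick -1 0.12 [0.558 0.349 0.146] [ 0.65  1.12  0.65 -0.53  2.21  0.92]
 place -1 0.0 [None, [-0.63, 0.14, 1.75, 0.0, 1.25, 2.51], [-0.63, 0.05, 1.59, 0.0, 1.5, 2.51]]
 place -1 30.0 [[-0.19, 0.12, 1.98, 0.0, 1.04, 2.43], [-0.63, 0.14, 1.75, 0.0, 1.25, 1.99], [-0.63, 0.05, 1.59, 0.0, 1.5, 1.99]]
 place -1 60.0 [[-0.19, 0.12, 1.98, 0.0, 1.04, 1.9], [-0.63, 0.14, 1.75, 0.0, 1.25, 1.46], [-0.63, 0.05, 1.59, 0.0, 1.5, 1.46]]
 place -1 90.0 [[-0.19, 0.12, 1.98, 0.0, 1.04, 1.38], [-0.63, 0.14, 1.75, 0.0, 1.25, 0.94], [-0.63, 0.05, 1.59, 0.0, 1.5, 0.94]]
 place -1 120.0 [[-0.19, 0.12, 1.98, -0.0, 1.04, 0.86], [-0.63, 0.14, 1.75, 0.0, 1.25, 0.41], [-0.63, 0.05, 1.59, 0.0, 1.5, 0.41]]
 place -1 156.0 [[-0.19, 0.12, 1.98, 0.0, 1.04, 0.23], [-0.63, 0.14, 1.75, 0.0, 1.25, -0.21], [-0.63, 0.05, 1.59, 0.0, 1.5, -0.21]]<sys>:0: UserWarning: Gimbal lock detected. Setting third angle to zero since it is not possible to uniquely determine all angles.
```

```bash
python3 - <<'E' 2>/dev/null
from h import *
a=axis(LEAN); G=.028; o=rpy(-a,-horiz(AZ+np.pi/2))
s=observe(); move_l([.35,-.5,.36],feed=.2)
d=rpy(-np.array([0,0,1.]),-horiz(AZ+np.pi/2))
movep([.55,.2,.38],d)
movep(MID+a*(G-.019+.12),o)
T=get_calibration("wrist")
im,dd=get_image("wrist"); cv2.imwrite("pics/w1.png",im[:,:,::-1])
P=cloud(im,dd,T);H=hsv(im);h,sa,v=H[...,0],H[...,1],H[...,2]
red=((h<6)|(h>174))&(sa>180)&(v>70)&(P[...,2]>.03)&(np.linalg.norm(P-MID,axis=2)<.09)
Q=P[red]; print(len(Q))
r=least_squares(lambda p:cone_res(p,Q,p[4]),[*MID,AZ,LEAN],loss="soft_l1",f_scale=.002)
print(r.x.round(4),np.degrees(r.x[3:]),np.median(abs(r.fun)))
s=observe();print(s["time_s"],s["eef_pos"],(MID+a*(G-.019+.12)).round(4),s["ft_force"])
E
```

```text
7611
[0.5182 0.2518 0.0733 1.162  0.98  ] [66.57729649 56.14807525] 0.00023581968866093222
4.9083 [0.56004217 0.34817813 0.14939626] [0.5581 0.3489 0.1461] [0.2860693  0.79651771 1.33501778]
```

View pics/w1.png

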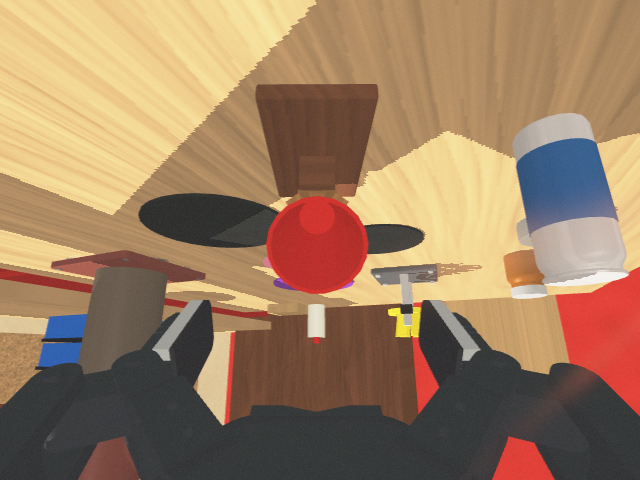

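The wrist view shows the cup mouth at (317,243), midway between the fingers (about 185 and 450). The fitted axis agrees with my earlier one. I'll go in along the axis.

```bash
sed -i 's/^MID=.*; AZ=/MID=np.array([.5174,.2513,.0736]); AZ=/' h.py; python3 - <<'E' 2>/dev/null
from h import *
a=axis(LEAN); G=.028; o=rpy(-a,-horiz(AZ+np.pi/2))
hold(.3); s=observe();print("settle",s["eef_pos"])
t=MID+a*(G-.019)
print(move_l(t,feed=.08,rotation=o,max_force=8)); hold(.3)
s=observe();print(s["time_s"],s["eef_pos"],t.round(4),s["ft_force"])
im,_=get_image("wrist"); cv2.imwrite("pics/w2.png",im[:,:,::-1])
im,_=get_image("side"); cv2.imwrite("pics/s2.png",im[:,:,::-1])
E
```

```text
settle [0.55899615 0.34836367 0.14794959]
False
7.15 [0.52043527 0.25825699 0.07867204] [0.5204 0.2581 0.0786] [-0.45535009 -0.0866443   0.02200527]
```

View pics/w2.png

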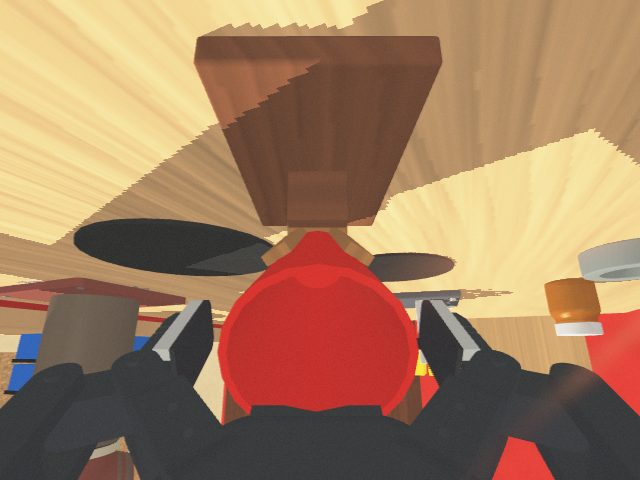

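View pics/s2.png

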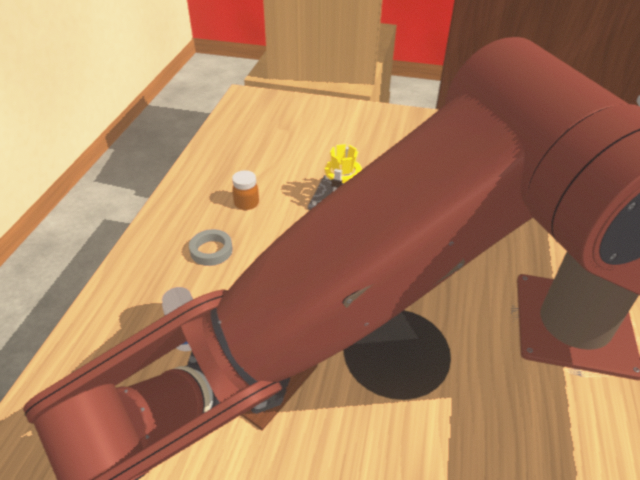

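The rim spans columns 218–417, centred between the pads. I'll close with about 40 N.

```bash
python3 - <<'E' 2>/dev/null
from h import *
gripper_to(.05,40); s=observe();print(s["time_s"],s["opening"],s["eef_pos"],s["ft_force"])
im,_=get_image("wrist"); cv2.imwrite("pics/w3.png",im[:,:,::-1])
E
```

```text
7.5833 0.06504246196384496 [0.52077253 0.25852709 0.07906641] [1.32551418 2.87637029 2.95861318]
```

View pics/w3.png

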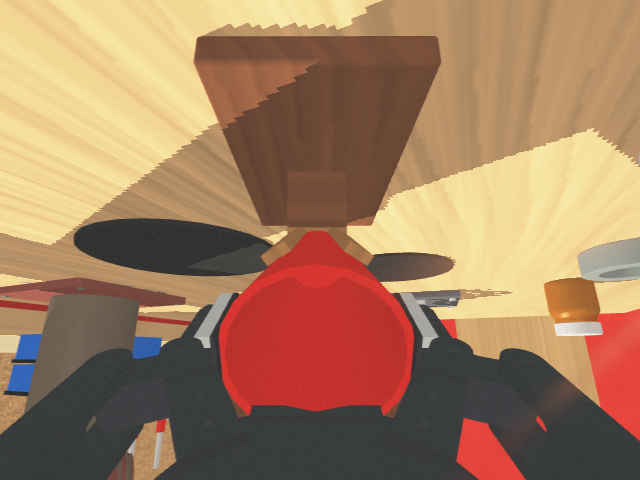

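```bash
python3 - <<'E' 2>/dev/null
from h import *
a=axis(LEAN); G=.028; J=-horiz(AZ+np.pi/2); o=rpy(-a,J); d=rpy(-np.array([0,0,1.]),J)
p=observe()["eef_pos"]
move_l(p+.06*a+[0,0,.05],feed=.08)
p=observe()["eef_pos"]
move_l([p[0],p[1],.26],feed=.15)
movep([.50,.12,.28],d)
movep([*MAT[:2],.16],d); hold(.4)
s=observe();print(s["time_s"],s["opening"],s["eef_pos"],s["tcp_rot"],s["ft_force"])
for n in("wrist","side","top"):
    im,dd=get_image(n); cv2.imwrite(f"pics/{n}4.png",im[:,:,::-1]); np.save(f"pics/{n}4.npy",dd)
T=get_calibration("wrist"); np.save("pics/T4.npy",T["world_from_camera"])
E
```

```text
12.05 0.0649181343266808 [ 0.50038202 -0.01648498  0.16061923] [ 1.82759458  1.56966256 -0.15234858] [-0.15131099  0.35159265 -1.07977363]
```

```bash
python3 - <<'E'
import cv2,numpy as np
cv2.imwrite("pics/m4.png",np.hstack([cv2.resize(cv2.imread(f"pics/{n}4.png"),(400,300)) for n in("wrist","side")]))
E
```

```text
(no output)
```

View pics/m4.png

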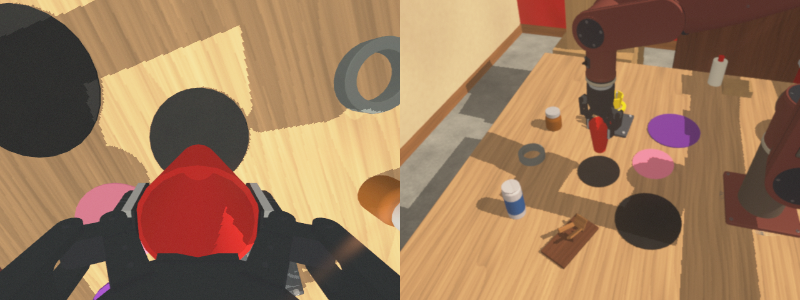

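The cup is held, hanging over the small black mat. I'll check its tilt by cone fit before lowering.

```bash
cat >> h.py <<'E'
def fitcup(views,guess,rad=.09,zmin=None):
    Q=[]
    for im,dd,T in views:
        P=cloud(im,dd,T);H=hsv(im);h,sa,v=H[...,0],H[...,1],H[...,2]
        red=((h<6)|(h>174))&(sa>200)&(v>70)&(np.linalg.norm(P-guess,axis=2)<rad)
        Q.append(P[red])
    Q=np.vstack(Q)
    def f(p):
        a=np.array([p[3],p[4],1.]);a/=np.linalg.norm(a)
        return cone_res([*p[:3],np.arctan2(a[1],a[0])],Q,np.arccos(a[2]))
    r=least_squares(f,[*guess,.01,.01],loss="soft_l1",f_scale=.002,x_scale=[.01,.01,.01,.1,.1])
    return r.x,len(Q),np.median(abs(r.fun))
E
python3 - <<'E'
from h import *
V={}
for n in("wrist","side"):
    T=get_calibration(n)
    V[n]=(cv2.imread(f"pics/{n}4.png")[:,:,::-1].copy(),np.load(f"pics/{n}4.npy"),T)
g=np.array([.5,-.017,.152])
for k in(["wrist"],["side"],["wrist","side"]):
    x,n,m=fitcup([V[i] for i in k],g); print(k,x.round(4),n,m)
E
```

```text
['wrist'] [ 0.5004 -0.0166  0.1505 -0.0059  0.0027] 4576 0.00031120795686819804
['side'] [ 0.5025 -0.0152  0.1518 -0.0578 -0.0334] 141 0.0006872801424343588
['wrist', 'side'] [ 0.5004 -0.0166  0.1505 -0.0061  0.0027] 4717 0.00031829453291145807
```

```bash
python3 - <<'E' 2>/dev/null
from h import *
move_l([*MAT[:2],.075],feed=.1); hold(.2)
f=move_l([*MAT[:2],.0605],feed=.015,max_force=4); s=observe();print(f,s["time_s"],s["eef_pos"],s["ft_force"])
if f: move_l(s["eef_pos"]+[0,0,.0008],feed=.01)
gripper_to(.085); hold(.5)
s=observe();print(s["time_s"],s["eef_pos"],s["ft_force"],s["opening"])
T=get_calibration("wrist");im,dd=get_image("wrist"); cv2.imwrite("pics/w5.png",im[:,:,::-1])
print(fitcup([(im,dd,T)],np.array([*MAT[:2],.053])))
E
```

```text
True 14.1417 [ 0.49989493 -0.01698647  0.06336026] [ 0.415155   -0.39231849  3.90260957]
15.3083 [ 0.49988349 -0.01698824  0.0641537 ] [-0.22978952  0.30542467  0.47462674] 0.08524591787532979
(array([ 4.99979480e-01, -1.69315296e-02,  5.37772121e-02,  1.48972101e-04,
       -1.41224292e-03]), 7191, np.float64(0.00026712258487082295))
```

View pics/w5.png

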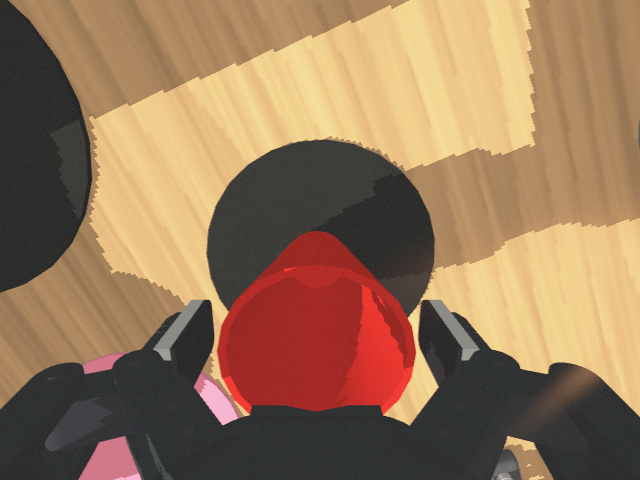

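The cup stands upright on the mat (tilt about 0.001, mid z about 0.0535) with both fingers clear. Next is the regrasp 3 mm higher, then lift and look at the sleeve.

```bash
python3 - <<'E' 2>/dev/null
from h import *
J=-horiz(AZ+np.pi/2); d=rpy(-np.array([0,0,1.]),J)
p=observe()["eef_pos"]; move_l(p+[0,0,.003],feed=.02)
gripper_to(.05,45); s=observe();print(s["opening"],s["eef_pos"])
p=s["eef_pos"]; move_l([p[0],p[1],.26],feed=.1); hold(.2)
move_l([.50,-.17,.26],feed=.15); hold(.4)
s=observe();print(s["time_s"],s["eef_pos"],s["opening"],s["ft_force"])
T=get_calibration("wrist");im,dd=get_image("wrist"); cv2.imwrite("pics/w6.png",im[:,:,::-1])
x=fitcup([(im,dd,T)],s["eef_pos"]-[0,0,.013]);print(x, x[0][:3]-s["eef_pos"])
P=cloud(im,dd,T);H=hsv(im);h,sa,v=H[...,0],H[...,1],H[...,2]
yel=(h>21)&(h<35)&(sa>180)&(v>90)&(P[...,2]>.03)&(P[...,2]<.16); q=P[yel]
print(len(q),q.min(0),q.max(0)); print(np.histogram(q[:,2],np.arange(.07,.15,.004)))
ring=q[(q[:,2]<.1)];print("ring",cv2.minEnclosingCircle((ring[:,:2]*1000).astype(np.float32)))
top=q[q[:,2]>q[:,2].max()-.008];print("top",cv2.minEnclosingCircle((top[:,:2]*1000).astype(np.float32)))
E
```

```text
0.06477644434488586 [ 0.50028467 -0.01706488  0.06798069]
19.8417 [ 0.5000742  -0.16970613  0.26008796] 0.06454210185089217 [-0.11390129 -0.18264842 -0.54563538]
(array([ 0.50011149, -0.16960974,  0.24593175, -0.00124545, -0.00236459]), 8899, np.float64(0.00026494527899815926)) [ 3.72903504e-05  9.63997442e-05 -1.41562132e-02]
218 [ 0.52765039 -0.26624277  0.07997805] [ 0.54374163 -0.23533586  0.09008225]
(array([  0,   0,  12,  26, 179,   1,   0,   0,   0,   0,   0,   0,   0,
         0,   0,   0,   0,   0,   0]), array([0.07 , 0.074, 0.078, 0.082, 0.086, 0.09 , 0.094, 0.098, 0.102,
       0.106, 0.11 , 0.114, 0.118, 0.122, 0.126, 0.13 , 0.134, 0.138,
       0.142, 0.146]))
ring ((535.3870849609375, -250.3509521484375), 16.891254425048828)
top ((535.3870849609375, -250.3509521484375), 16.891254425048828)
```

View pics/w6.png

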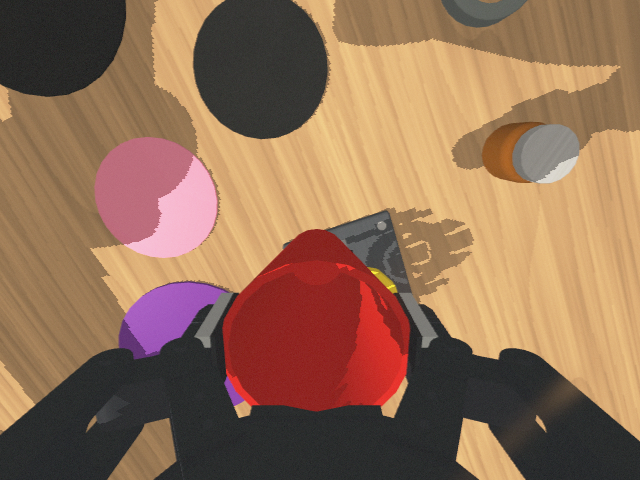

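```bash
python3 - <<'E'
from h import *
for n in("top","side"):
    im=cv2.imread(f"pics/{n}0.png")[:,:,::-1].copy();P=cloud(im,np.load(f"pics/{n}0.npy"),get_calibration(n));H=hsv(im)
    h,s,v=H[...,0],H[...,1],H[...,2]
    yel=(h>21)&(h<35)&(s>180)&(v>90)&(P[...,2]>.03)&(P[...,1]<-.2); q=P[yel]
    # outer ring radius 41: fit annulus by 2D occupancy: points with z<.093
    r=q[q[:,2]<.093]
    hull=cv2.convexHull((r[:,:2]*1000).astype(np.float32))[:,0]
    f=least_squares(lambda p:np.hypot(hull[:,0]-p[0],hull[:,1]-p[1])-41,[499,-268],loss="soft_l1")
    print(n,len(r),f.x,abs(f.fun).mean(), "zmax",np.percentile(q[:,2],[90,95,98,99.5]))
    t=q[q[:,2]>.1]; # stave cloud -> inner/outer cone fit: r = r0+.15*(z-zm)
    g=least_squares(lambda p:np.minimum(abs(np.hypot(t[:,0]-p[0],t[:,1]-p[1])-(p[2]+.15*(t[:,2]-.13))),abs(np.hypot(t[:,0]-p[0],t[:,1]-p[1])-(p[3]+.15*(t[:,2]-.13)))),[.4995,-.2685,.0255,.029],loss="soft_l1",f_scale=.002)
    print("  staves",len(t),g.x.round(4),np.median(g.fun))
E
```

```text
top 501 [ 499.52606052 -268.10678896] 0.848542626027427 zmax [0.13241078 0.13355258 0.13448338 0.13555282]
  staves 398 [ 0.4993 -0.268   0.0261  0.0287] 0.0006444298284990387
side 250 [ 500.29402272 -266.38530827] 1.056886975798975 zmax [0.13148824 0.13323331 0.13418471 0.13499381]
  staves 446 [ 0.501  -0.2671  0.0259  0.0288] 0.0008248178315563969
```

Sleeve axis is about (0.500,-0.2677) and the mouth about z 0.134. First touch is expected at TCP z about 0.155. I'll go over it and look.

```bash
python3 - <<'E' 2>/dev/null
from h import *
X=[.5,-.2677]
move_l([*X,.26],feed=.12); hold(.2); move_l([*X,.185],feed=.08,max_force=6); hold(.4)
s=observe();print(s["time_s"],s["eef_pos"],s["ft_force"])
for n in("side","top"):
    im,dd=get_image(n); cv2.imwrite(f"pics/{n}7.png",im[:,:,::-1]); 
    if n=="side":
        cv2.imwrite("pics/s7c.png",cv2.resize(im[80:240,260:440,::-1],(720,640)[:2] if 0 else (660,587)))
        x=fitcup([(im,dd,get_calibration(n))],s["eef_pos"]-[0,0,.014]);print(x)
E
```

```text
22.5417 [ 0.50007953 -0.26775289  0.18519896] [-0.37203454 -0.20224035 -0.77542197]
(array([ 0.49884131, -0.26752516,  0.17571882, -0.00265709, -0.00817979]), 221, np.float64(0.000725137446187713))
```

View pics/s7c.png

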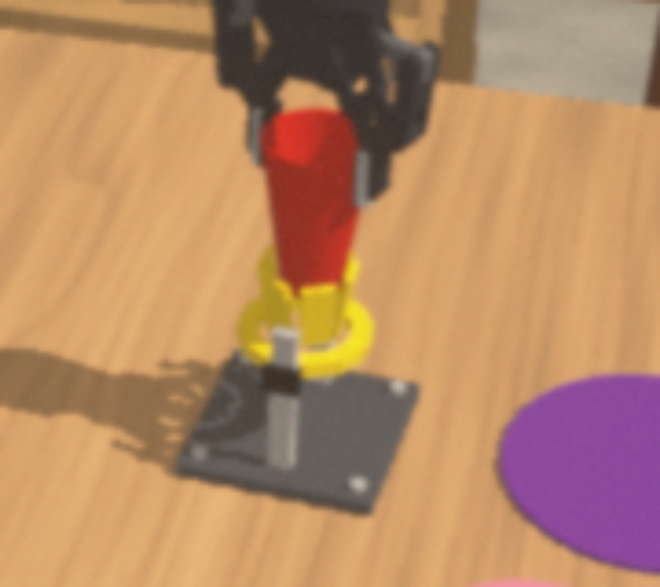

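The cup foot is inside the mouth and centred (cup at (315,290) in the crop, sleeve ring centre about (305,335)). By the side view the cup is about 1–2 mm short in x, so I'll shift +1 mm. Then I'll lower slowly with a force stop.

```bash
python3 - <<'E' 2>/dev/null
from h import *
X=[.501,-.2677]
move_l([*X,.166],feed=.04,max_force=5); hold(.4)
f0=observe()["ft_force"]; print(observe()["eef_pos"],f0)
z=.166; 
while z>.1405:
    z-=.001
    f=move_l([*X,z],feed=.01,max_force=7.)
    s=observe(); df=s["ft_force"]-f0
    print(round(s["time_s"],2),s["eef_pos"].round(4),df.round(2),f)
    if df[2]>8.0: break
hold(.1); s=observe(); print(s["eef_pos"].round(4),(s["ft_force"]-f0).round(2),s["time_s"])
E
```

```text
[ 0.50099753 -0.26775521  0.16613613] [-0.70724132  0.33130183 -0.82489   ]
23.92 [ 0.5011 -0.2678  0.165 ] [ 1.17 -1.14 -0.38] False
24.17 [ 0.5011 -0.2677  0.164 ] [ 1.76 -0.58  0.  ] False
24.42 [ 0.5011 -0.2678  0.163 ] [ 1.3  -0.29 -0.64] False
24.67 [ 0.5011 -0.2677  0.162 ] [ 2.18 -1.15 -0.47] False
24.92 [ 0.5012 -0.2678  0.161 ] [ 3.05 -1.38  0.25] False
25.17 [ 0.5012 -0.2678  0.1601] [ 2.63 -1.34  0.6 ] False
25.42 [ 0.5012 -0.2678  0.1591] [ 2.71 -0.97  1.22] False
25.67 [ 0.5012 -0.2678  0.1581] [ 4.71 -1.26  2.44] False
25.92 [ 0.5013 -0.2678  0.1571] [ 4.74 -1.78  1.88] False
26.17 [ 0.5013 -0.2679  0.1562] [ 5.2  -2.34  2.59] False
26.42 [ 0.5013 -0.2679  0.1552] [ 6.06 -2.32  3.13] False
26.67 [ 0.5014 -0.2679  0.1542] [ 5.54 -1.64  3.65] False
26.92 [ 0.5015 -0.2679  0.1533] [ 5.43 -2.47  4.19] False
27.17 [ 0.5015 -0.268   0.1523] [ 5.72 -1.34  4.03] False
27.42 [ 0.5016 -0.2681  0.1514] [ 6.74 -1.5   3.04] False
27.67 [ 0.5017 -0.2681  0.1505] [ 6.94 -2.36  4.43] False
27.92 [ 0.5018 -0.2681  0.1496] [ 7.07 -2.69  3.62] False
28.17 [ 0.5019 -0.2681  0.1487] [ 7.43 -1.95  3.74] False
28.42 [ 0.502  -0.2681  0.1478] [ 6.86 -2.29  5.62] False
28.67 [ 0.502  -0.2681  0.1468] [ 8.35 -0.9   4.78] False
28.92 [ 0.5021 -0.2681  0.146 ] [ 6.7  -2.3   4.91] False
29.17 [ 0.5021 -0.2681  0.1451] [ 6.52 -0.71  5.14] False
29.42 [ 0.5021 -0.2681  0.1442] [ 6.04 -0.3   7.31] False
29.67 [ 0.5021 -0.2681  0.1433] [ 6.64 -1.03  8.47] False
[ 0.5022 -0.2681  0.1433] [ 6.81 -1.69  7.98] 29.7667
```

Force is 8 N at TCP z 0.1433, about 11.5 mm past the expected touch, so roughly 1.7 mm spread. A sideways 6.8 N in +x says the true axis lies a little further in +x. I'll relieve that before letting go, then check.

```bash
python3 - <<'E' 2>/dev/null
from h import *
f0=np.array([-.7,.33,-.82])
p=observe()["eef_pos"]; x=p.copy()
for i in range(5):
    x=x+[.0007,-.0001,0]; move_l(x,feed=.01); hold(.1); s=observe(); df=s["ft_force"]-f0
    print(s["eef_pos"].round(4),df.round(2))
    if df[0]<2: break
T=get_calibration("wrist");im,dd=get_image("wrist"); cv2.imwrite("pics/w8.png",im[:,:,::-1])
print(fitcup([(im,dd,T)],s["eef_pos"]-[0,0,.014]))
im,dd=get_image("side");cv2.imwrite("pics/s8c.png",cv2.resize(im[80:240,260:440,::-1],(660,587)))
print(fitcup([(im,dd,get_calibration("side"))],s["eef_pos"]-[0,0,.014]))
E
```

```text
[ 0.5024 -0.268   0.1433] [ 2.32 -0.1   5.67]
[ 0.5026 -0.268   0.1432] [ 0.07 -0.4   7.01]
(array([ 5.02622822e-01, -2.67747643e-01,  1.28932824e-01,  1.59094705e-04,
       -4.44562139e-03]), 9284, np.float64(0.00026642247144908717))
(array([ 0.50102792, -0.27067453,  0.13775657,  0.00128408,  0.0548185 ]), 154, np.float64(0.0007388477517699378))
```

View pics/s8c.png

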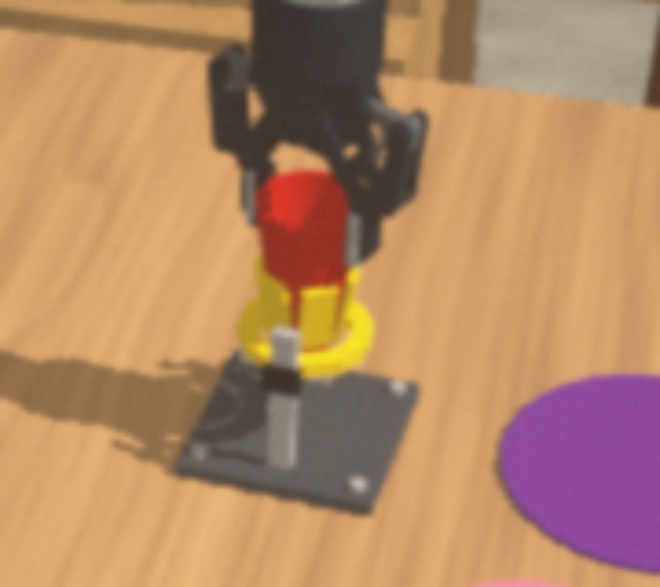

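Foot is at about 0.079, 55 mm below the mouth, which is about 12 mm past first touch and so about 1.8 mm spread. Sideways force is gone. Releasing.

```bash
python3 - <<'E' 2>/dev/null
from h import *
gripper_to(.085); hold(.3)
s=observe();print(s["time_s"],s["eef_pos"],s["ft_force"])
T=get_calibration("wrist");im,dd=get_image("wrist"); cv2.imwrite("pics/w9.png",im[:,:,::-1])
print(fitcup([(im,dd,T)],np.array([.5026,-.2678,.129])))
p=s["eef_pos"]; move_l(p+[0,0,.12],feed=.06); hold(.4)
s=observe();T=get_calibration("wrist");im,dd=get_image("wrist"); cv2.imwrite("pics/w10.png",im[:,:,::-1])
print(fitcup([(im,dd,T)],np.array([.5026,-.2678,.129])),s["ft_force"],s["time_s"])
P=cloud(im,dd,T);H=hsv(im);h,sa,v=H[...,0],H[...,1],H[...,2]
q=P[(h>21)&(h<35)&(sa>180)&(v>90)&(P[...,2]>.03)&(P[...,2]<.16)]
print(len(q),np.percentile(q[:,2],[50,90,98,99.5]))
E
```

```text
31.3417 [ 0.50352095 -0.26827138  0.14324392] [0.1659206  0.79795124 0.03825864]
(array([ 0.50263371, -0.26772189,  0.12934238, -0.00111486, -0.00252376]), 9493, np.float64(0.0002699167638900697))
(array([ 0.50243291, -0.26781977,  0.12916923, -0.00086913,  0.0010319 ]), 3748, np.float64(0.0002600907215520821)) [-0.94066373  0.12194689  0.17931571] 33.9417
1723 [0.08851767 0.13223358 0.13394286 0.13431124]
```

View pics/w10.png

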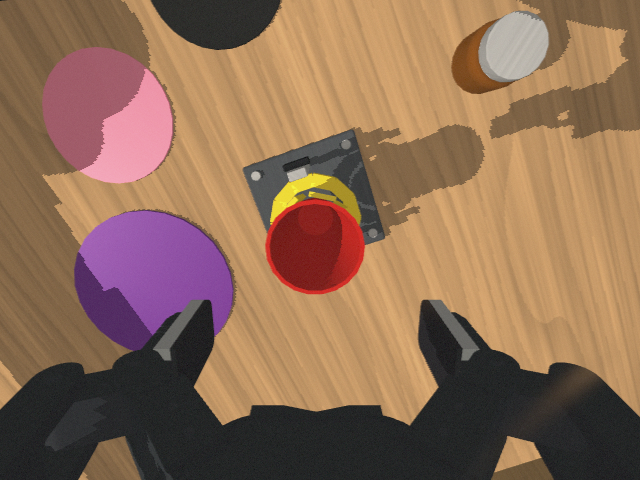

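The cup stays at mid z 0.129, upright, with the gripper clear. One last check of the bystanders, then I hand in.

```bash
python3 - <<'E' 2>/dev/null
from h import *
im,dd=get_image("top"); P=cloud(im,dd,get_calibration("top"))
cv2.imwrite("pics/t11.png",im[:,:,::-1])
for (u,v) in[(212,140),(321,120),(403,138)]: print(P[v,u].round(3))
a=cv2.imread("pics/top0.png");b=im[:,:,::-1]
print(np.percentile(np.abs(a[95:165,190:425].astype(int)-b[95:165,190:425].astype(int)).max(2),[50,90]))
print(observe()["time_s"],observe()["ft_force"]); job_done()
E
```

```text
[0.699 0.189 0.118]
[ 0.775 -0.029  0.02 ]
[ 0.72  -0.198  0.078]
[18. 92.]
34.0417 [-0.81214374  0.94389876 -0.3311077 ]
the job is handed in; nothing more can be done
```

View pics/t11.png

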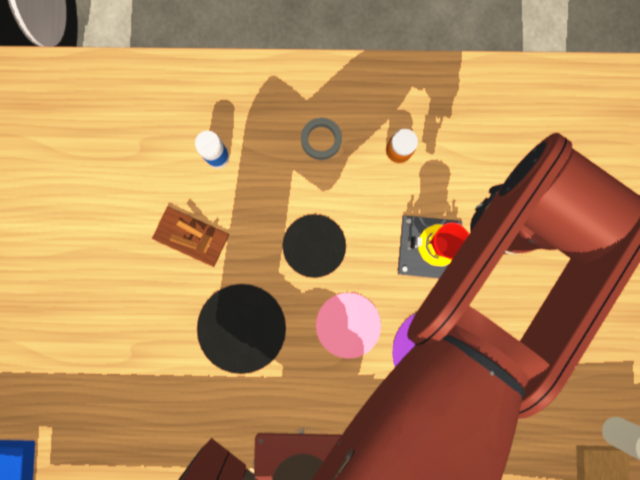

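The cup is nested in the yellow sleeve and released, and I handed the job in at 34 s; no verdict was reported. I took the cup from the cradle along its axis, stood it on the small black mat (tilt about 0.001 rad) and let go. I then took it again near the rim, lowered it into the sleeve and pushed to about 8 N.

**Last checks:**
- **Cup in the sleeve:** its middle stayed at z 0.129 m after release, tilted about 0.001 rad and 2–3 mm from the sleeve axis I had measured. The gripper was clear of it.
- **Stave spread:** about 1.5–2 mm, worked out from the cup's depth and the push force. The joint itself cannot be read.
- **Bystanders:** in the final top view the can, tape roll and jar are where they were at the start.

**Disagreements:**
- **Sleeve axis:** the camera-measured axis was 2–3 mm off in x. It showed as a 7 N sideways force during the push, which I relieved before letting go.
- **Side camera:** with the cup seated, its fit put the middle about 9 mm higher and tilted 0.05 rad. I set that aside because it had only 154 points, most of the cup being hidden.

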